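# Find the light box's loose clamp bolt and hold its cap open

### The arm

A 6-joint arm with a two-finger parallel gripper is mounted at the origin on the work surface. World frame = base frame: x ahead of the robot, y to its left, z up, the work surface at z = 0. Lengths are in mm, angles in rad, forces in N, time in s.
With the tool pointing down it reaches from about 400 to 925 mm from the base axis. Payload 12.5 kg.
Tool frame: the origin (TCP) lies midway between the tips of the shut fingers; the grasp point (between the pads) lies 19 mm behind it (env.pinch_z is the z of the grasp point in the tool frame, in mm); z points along the fingers, y is the line along which they close (so a half turn about z gives the same grasp; the last joint's range is limited). The gripper opens to 95 mm and grips with 3 to 60 N. Pads are 20 mm wide; open, the fingers measure 119 mm over their backs; the gripper's body (75 mm by 180 mm) begins 59 mm behind the grasp point.
Start: joints at [1.08, 0.491, 1.559, -0, 1.092, -0.106], TCP at [234.594, 579.321, 214.661] pointing down, gripper open.
Joint ranges: [-3.1, 3.1], [-0.84, 2.19], [0.05, 2.79], [-1.13, 4.28], [0.06, 2.93], [-2.69, 2.69]. Speed limits (rad/s): [2.22, 2.22, 2.79, 3.14, 3.14, 3.14].

### API

Orientations are given as [roll, pitch, yaw] about the fixed x, y, z axes, in that order (R = Rz(yaw) Ry(pitch) Rx(roll)).
In Python, from cell import env, eyes gives the robot as it stands.
- The arm moves only by the shell command python3 -m inch 'ROWS'. ROWS is JSON, a list of rows, each a list of 3 entries, a list of its own where there are three numbers: the shift along the tool's x, y, z in units of 60 mm (1.0 is 60 mm), then the turn about the tool's z in units of 5 degrees (1.0 is 5 degrees), then the closure, from -1 (fully open) to 1 (shut). In form: [[[tx, ty, tz], turn, claw], ...]. A call has exactly 10 rows; each row shifts and turns the commanded pose from where the row before left it, along the tool's axes as they then stand; what a row does not reach is not made up. A row lasts 1/8 s, in which the tool goes at most 62.5 mm and 10.7 degrees, less where a joint would pass 70% of its speed; a pose out of reach is approached as far as the arm can. A call is refused whole if a number of a shift passes 1 or a number of a turn 1, either way. A call with a gripper value outside its range is refused whole. The fingers move at their own pace and stop on an object; the grip force is fixed at half the most. Time passes only in rows, so rows that do not move let the fingers close, or fill a call up. It gives the time, the measured TCP pose, the force, the opening and the grip force at its end, in the units of the state.
- env.state(): the state, without advancing time (a new reading comes with each control period).
- eyes.read_camera(name): name is "side" or "top" or "wrist"; returns a dict with "pixels" (384x512x3 uint8, red, green, blue), "fx", "fy", "cx", "cy" (pixels), "extrinsics" (4x4, takes a point from world to camera coordinates). Camera axes: x right, y down, z forward; pixel columns grow to the right and rows downward; lengths in mm; the calibration is good to about 2 mm. The wrist camera is an equidistant fisheye: a pixel r from the principal point sees the ray r / f radians off the axis. A picture is of the moment at which its call begins. There is no depth.
- env.job_done(): hands the job in; it is judged then, once.
Trained networks look in a picture, given as the dict that the camera call returned (one of the last four; its "shot" number tells which), for a name from the list of things; names that differ only in an ending like _2 or _b are one class to them, and where a whole thing is asked for, a point or a joint stands for the part that bears it (a point fixed in the world has none). Each returns a list of dicts, best first, with "score" (0 to 1); they miss things now and then, are a little off and sometimes report something else, mostly with a low value. They report only what shows in the picture. A call takes as long as a camera call.
- eyes.boxes_of(name, picture): "centre" ([row, column] in pixels, amid what is visible of it).
- eyes.cut_out(name, picture): "mask" (384x512 bool, what is visible of it) and "centre" ([row, column] in pixels, amid what is visible of it).
- eyes.spot_point(name, picture): "centre" ([row, column] in pixels: a listed point, or the origin of a listed thing).
The state is a dict: "t": time; "joints": joint angles; "qvel": joint speeds; "tau": joint torques, N m; "eef_pos": TCP position; "tcp_rot": TCP orientation; "ft_force": force on the tool from outside, world axes, zero at the start; "moment": the same for the moment, N m; "opening": opening from 0.0 (shut) to 1.0 (fully open); "grip_force": force on a finger pad.
Only numpy, scipy, OpenCV 4.12 (cv2) and the standard library are available. Lean on these libraries where they do the work, as an engineer would, in place of code of your own. Each camera call takes 0.05 s, during which the arm holds its last target. There are 200 camera calls.

### The job

One of the three clamp bolts on the light box's rail has worked loose: first swing the lamp bar away from you, well clear of the rail, until it points clearly more ahead than across, then tap the bolt heads with a fingertip until you find the one that sinks, and push it well down. Lift the hinged cap that belongs to that bolt to well past halfway to upright and finish while still holding it there, so that the lock nut under it can be reached; it springs shut if let go. Leave the other two caps shut, the lamp out of the way, and the dish, loupe, jar, beaker, wrench and slide box where they are.

Things in the scene. Friction and masses are not known exactly. Their poses are not given: they have to be found in the camera images.
- lightbox: Light box 330 x 360 x 70 mm. Grey clamp rail (100 mm wide, top z = 0.070) along its robot-side edge, glass pane behind. Origin: bench height, under the middle of the RAIL; own x away from the robot, own y along the rail to the left; yaw within 0.25 rad. Alike sets left / mid / right at own y = +110 / 0 / -110 mm: bolt at own x = +30, cap's tab at -10, cap's hinge axis at -44, z = 0.080.
- lamp_arm (a joint): Hinge of the bench lamp, rad. 0: bar points along world -y from the post; grows counter-clockwise from above, the bar turning towards +x. Range -0.2 to 1.35; starts 0.05 to 0.30, over the rail; clear of it above 0.80. Stays where left; about 1 N at the peg moves it. Bar 36 mm wide, reaching 500 mm from the hinge, underside z = 0.170, top 0.190.
- lamp_pivot (a point): Point on the lamp's vertical hinge axis, at z = 0.180, above the post (post 22 mm thick, round foot 124 mm across, 22 mm high).
- lamp_peg (a point): Grip point on the lamp's black upright peg: round, 16 mm across, standing 38 mm up from the top of the bar (z 0.190 to 0.228), 200 mm from the hinge axis. The point is on the peg's axis at z = 0.212.
- head_left (a point): Centre of the top face of the left (+y) bolt's head: steel, 22 mm across, 12 mm high, its top 20 mm above the rail (z = 0.090) until it sinks.
- bolt_left (a joint): How far the left (+y) bolt has sunk, m. Starts at 0. If loose, it sinks straight down under a push of about 2 N, up to 0.008, and stays down; a tight one gives no more than 1 mm. Any of the three can be the loose one; they look alike.
- cap_left (a joint): Angle of the left (+y) bolt's cap, rad: 0 shut, 1.35 fully open. Hinge along the light box's y at the cap's robot-side edge; the far edge lifts and swings up and back towards the robot. Gravity and a weak spring (1 to 2 N at the tab) shut it when let go, from any angle.
- tab_left (a point): Grip point on the left (+y) cap's upright tab, 28 mm above and 34 mm beyond the hinge axis when shut; moves with the cap. Tab: 10 mm thick along the light box's y, 20 mm long along its x, 34 mm tall on the cap's flat top (z 0.087 to 0.121); the point is 13 mm below its top. Cap: aluminium, 50 x 44 mm.
- head_mid (a point): Centre of the top face of the middle bolt's head: steel, 22 mm across, 12 mm high, its top 20 mm above the rail (z = 0.090) until it sinks.
- bolt_mid (a joint): How far the middle bolt has sunk, m. Starts at 0. If loose, it sinks straight down under a push of about 2 N, up to 0.008, and stays down; a tight one gives no more than 1 mm. Any of the three can be the loose one; they look alike.
- cap_mid (a joint): Angle of the middle bolt's cap, rad: 0 shut, 1.35 fully open. Hinge along the light box's y at the cap's robot-side edge; the far edge lifts and swings up and back towards the robot. Gravity and a weak spring (1 to 2 N at the tab) shut it when let go, from any angle.
- tab_mid (a point): Grip point on the middle cap's upright tab, 28 mm above and 34 mm beyond the hinge axis when shut; moves with the cap. Tab: 10 mm thick along the light box's y, 20 mm long along its x, 34 mm tall on the cap's flat top (z 0.087 to 0.121); the point is 13 mm below its top. Cap: aluminium, 50 x 44 mm.
- head_right (a point): Centre of the top face of the right (-y) bolt's head: steel, 22 mm across, 12 mm high, its top 20 mm above the rail (z = 0.090) until it sinks.
- bolt_right (a joint): How far the right (-y) bolt has sunk, m. Starts at 0. If loose, it sinks straight down under a push of about 2 N, up to 0.008, and stays down; a tight one gives no more than 1 mm. Any of the three can be the loose one; they look alike.
- cap_right (a joint): Angle of the right (-y) bolt's cap, rad: 0 shut, 1.35 fully open. Hinge along the light box's y at the cap's robot-side edge; the far edge lifts and swings up and back towards the robot. Gravity and a weak spring (1 to 2 N at the tab) shut it when let go, from any angle.
- tab_right (a point): Grip point on the right (-y) cap's upright tab, 28 mm above and 34 mm beyond the hinge axis when shut; moves with the cap. Tab: 10 mm thick along the light box's y, 20 mm long along its x, 34 mm tall on the cap's flat top (z 0.087 to 0.121); the point is 13 mm below its top. Cap: aluminium, 50 x 44 mm.
- vial: Amber jar 34 mm across, 85 mm high, standing on the bench. Bystander. Origin: centre of its underside.
- dish: Glass dish 84 mm across, 16 mm high, on the light box's pane. Bystander. Origin: centre of its underside.
- loupe: Black loupe 38 mm across, 34 mm high, on the pane. Bystander. Origin: centre of its underside.
- beaker: Glass beaker 66 mm across, 85 mm high, on the bench robot-side of the lamp's post. Bystander. Origin: centre of its underside.
- wrench: Steel wrench 160 mm long lying on the bench. Bystander.
- slidebox: Cardboard slide box 90 x 70 x 32 mm on the bench. Bystander. Origin: centre of its underside.

How it is judged:
By the outcome, as a careful person would: the job done as asked, in the order asked, and still so for the second after the job is handed in, while the arm keeps its last pose, push and grip.
It also fails if it takes over 67 s, if anything falls off the work surface, if the arm or the gripper's body presses on something with over 40 N, if the wrist force passes 120 N, or if a joint passes its speed limit or range.

## Working session

There is one attempt and no reset: what is moved stays moved. The work goes in short steps, Python scripts to look and compute and a shell command to move; the robot and the scene stay as the last step left them, time stands still between calls to the robot, and variables do not carry over. Pictures are saved under pics/ and viewed, at most 10 in all, crops included, and the job is handed in when it is done.

```bash
ls; mkdir -p pics; cat > h.py <<'E'
import numpy as np, cv2
from cell import env, eyes
def ray(p,rc):
    E=np.array(p["extrinsics"]);R=E[:3,:3];t=E[:3,3]
    d=np.array([(rc[1]-p["cx"])/p["fx"],(rc[0]-p["cy"])/p["fy"],1.])
    if p.get("w"):
        u=d[:2];r=np.hypot(*u);d=np.array([*(u/max(r,1e-9)*np.sin(r)),np.cos(r)])
    return -R.T@t, R.T@d
def atz(p,rc,z):
    o,d=ray(p,rc);return o+d*(z-o[2])/d[2]
def shot(n,save=None):
    p=eyes.read_camera(n);
    if n=="wrist":p["w"]=1
    if save:cv2.imwrite("pics/"+save,p["pixels"][:,:,::-1])
    return p
def tri(obs):
    A=0;b=0
    for p,rc in obs:
        o,d=ray(p,rc);d=d/np.linalg.norm(d);M=np.eye(3)-np.outer(d,d);A=A+M;b=b+M@o
    return np.linalg.solve(A,b)
E
cat > m.py <<'E'
from h import *
T=shot("top","top.png");S=shot("side","side.png");W=shot("wrist","wrist.png")
Z=dict(lamp_pivot=180,lamp_peg=212,head_left=90,head_mid=90,head_right=90,tab_left=108,tab_mid=108,tab_right=108,lightbox=0,vial=0,dish=70,loupe=70,beaker=0,slidebox=0)
for n,z in Z.items():
    for nm,p in (("T",T),("S",S),("W",W)):
        for d in eyes.spot_point(n,p)[:3]:
            if d["score"]>.2: print(n,nm,round(d["score"],2),np.round(d["centre"]),np.round(atz(p,d["centre"],z)))
s=env.state();print({k:np.round(s[k],3) for k in("t","eef_pos","tcp_rot","ft_force","opening")},env.pinch_z)
E
python3 m.py
```

```text
pics
lamp_pivot T 0.71 [208. 132.] [438. 381. 180.]
lamp_pivot S 0.89 [299. 390.] [432. 386. 180.]
lamp_peg T 0.67 [200. 187.] [459. 188. 212.]
lamp_peg S 0.62 [233. 311.] [474. 193. 212.]
head_mid T 0.45 [199. 189.] [484. 203.  90.]
head_mid S 0.38 [218. 228.] [551. -57.  90.]
head_right T 0.59 [180. 294.] [ 553. -181.   90.]
head_right S 0.59 [199. 204.] [ 574. -162.   90.]
tab_left T 0.5 [194. 233.] [501.  42. 108.]
tab_left S 0.7 [232. 263.] [509.  52. 108.]
tab_mid T 0.64 [188. 263.] [519. -67. 108.]
tab_mid S 0.52 [203. 239.] [507. -77. 108.]
tab_right T 0.46 [187. 294.] [ 526. -179.  108.]
tab_right T 0.27 [143. 242.] [689.   9. 108.]
tab_right S 0.46 [185. 217.] [ 523. -177.  108.]
lightbox T 0.73 [192. 265.] [525. -77.   0.]
lightbox S 0.9 [235. 239.] [521. -61.   0.]
vial T 0.59 [243. 318.] [ 328. -280.    0.]
vial S 0.7 [177. 262.] [ 321. -259.    0.]
vial S 0.6 [292. 397.] [277. 311.   0.]
vial S 0.45 [296. 390.] [303. 311.   0.]
dish T 0.58 [144. 244.] [697.   5.  70.]
dish T 0.44 [192. 233.] [513.  44.  70.]
dish S 0.95 [256. 189.] [691.  -3.  70.]
loupe T 0.6 [136. 278.] [ 731. -126.   70.]
loupe S 0.75 [231. 151.] [ 742. -137.   70.]
loupe S 0.4 [187. 220.] [ 500. -209.   70.]
beaker T 0.56 [197. 375.] [ 508. -507.    0.]
beaker T 0.5 [254. 165.] [282. 303.   0.]
beaker S 0.42 [175. 265.] [ 306. -265.    0.]
slidebox T 0.62 [195. 372.] [ 517. -496.    0.]
slidebox S 0.68 [159. 181.] [ 517. -512.    0.]
slidebox S 0.67 [183. 220.] [ 457. -309.    0.]
{'t': np.float64(2.25), 'eef_pos': array([234.596, 579.32 , 214.682]), 'tcp_rot': array([3.141, 0.   , 2.757]), 'ft_force': array([-0.715, -1.122, -0.517]), 'opening': np.float64(1.0)} -18.8
```

View pictures.

View pics/top.png

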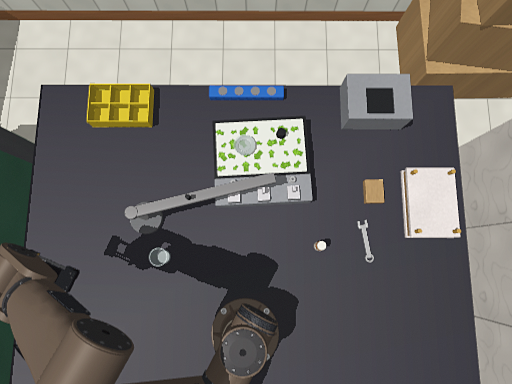

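View pics/side.png

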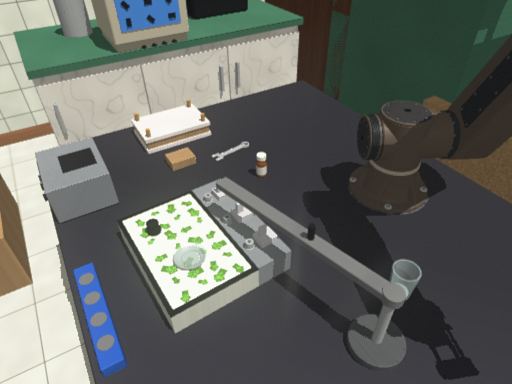

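The top view shows the bar running from the post (col 132, row 212) over the rail to about (286, 180), with the peg near (190, 197). In the side view the peg is at (311, 232), and the three heads are near (249, 243), (226, 218) and (208, 198).

```bash
cat >> h.py <<'E'
def to(tgt,phi=None):
    "shift in 60 mm units in present tool axes, and turn units to reach y-axis angle phi (deg)"
    from scipy.spatial.transform import Rotation as Ro
    s=env.state();R=Ro.from_euler("xyz",s["tcp_rot"]).as_matrix()
    p=np.degrees(np.arctan2(R[1,1],R[0,1]))
    print("pos",np.round(s["eef_pos"],1),"phi",round(p,1),"shift60",np.round(R.T@(np.array(tgt)-s["eef_pos"])/60,2),"turn",None if phi is None else round((p-phi)/5,2))
E
python3 - <<'E'
from h import *
T=shot("top");S=shot("side")
for n in("lamp_pivot","lamp_peg"):
    a=eyes.spot_point(n,T);b=eyes.spot_point(n,S)
    if a and b:print(n,a[0]["centre"],b[0]["centre"],np.round(tri([(T,a[0]["centre"]),(S,b[0]["centre"])])))
for n in("lamp_peg","lamp_arm"):
  for nm,p in(("T",T),("S",S)):
    for d in eyes.cut_out(n,p)[:1]:
        m=d["mask"];r,c=np.nonzero(m);print(n,nm,d["score"],d["centre"],m.sum(),r.min(),r.max(),c.min(),c.max())
# dark peg blob in the top view
g=T["pixels"][185:210,178:202].max(2);print(g)
for rc in((212,132),(197,190),(180,283)):print(np.round(atz(T,rc,190)),np.round(atz(T,rc,228)))
to([467,189,300],18)
E
```

```text
lamp_pivot [212.0, 128.1] [298.3, 394.0] [424. 390. 182.]
lamp_peg [199.9, 187.6] [228.9, 310.0] [465. 184. 209.]
lamp_peg T 0.97 [196.6, 199.7] 1750 172 218 125 275
lamp_peg S 0.95 [245.7, 316.5] 4017 177 308 216 405
lamp_arm T 0.79 [196.0, 197.7] 1624 173 217 125 275
lamp_arm S 0.74 [248.5, 320.2] 3899 177 308 216 405
[[ 81  82  81  81  81  81  80  81  80  82  80  81  81  82  81  81  81  81
   80  81  81  82  81  81]
 [ 81  82  82  80  81  81  81  81  81  81  80  82  80  81  81  81  81  82
   80  81  81  82  82  81]
 [ 82  79  81  80  82  81  81  81  81  82  81  81  82  81  81  81  81  81
   81  81  80  81  80  80]
 [ 81  81  81  81  80  81  82  81  81  82  81  80  79  81  80  81  81  81
   81  81  80  81  79  78]
 [ 80  80  81  81  82  81  81  80  81  82  81  82  81  80  81  80  79  79
   78  78  76  73  67  83]
 [ 81  81  81  81  82  82  81  83  80  82  81  81  80  81  80  78  76  74
   67  84 111 131 133 139]
 [ 82  83  82  82  83  83  82  82  82  81  81  79  77  74  63  85 113 130
  134 138 144 153 156 155]
 [ 82  83  82  82  82  82  81  82  81  79  73  88 115 132 135 140 147 1
[... 1226 characters left out ...]
37  37  37  38]
 [147 137 122 112  92  70  48  43  37  37  37  33  35  36  36  37  38  37
   37  38  37  36  35  31]
 [ 91  68  45  45  36  38  37  32  35  35  37  39  39  37  38  37  34  33
   31  31  33  32  38  74]
 [ 37  38  34  33  35  36  37  38  35  37  37  36  35  36  32  32  35  74
   73  72  72  71  72  88]
 [ 36  36  37  38  36  38  37  36  33  32  33  31  31  36  75  72  72  90
   88  88  87  87  85  86]
 [ 38  38  37  37  37  34  33  32  37  75  72  72  72  73  88  88  87  85
   85  85  84  85  85  84]]
[422. 376. 190.] [418. 363. 228.]
[474. 182. 190.] [468. 176. 228.]
[ 534. -133.  190.] [ 526. -130.  228.]
pos [234.6 579.3 214.7] phi 68.0 shift60 [-6.03 -4.58 -1.42] turn 9.99
```

```bash
python3 -m inch '[[[0,0,-0.71],0,-1],[[0,0,-0.71],0,-1],[[-0.756,-0.58,0],0,-1],[[-0.756,-0.58,0],0,-1],[[-0.756,-0.58,0],0,-1],[[-0.756,-0.58,0],0,-1],[[-0.756,-0.58,0],0,0],[[-0.756,-0.58,0],0,0],[[-0.756,-0.58,0],0,0],[[-0.756,-0.58,0],0,0]]' && python3 -m inch '[[[0,0,0],1,0],[[0,0,0],1,0],[[0,0,0],1,0],[[0,0,0],1,0],[[0,0,0],1,0],[[0,0,0],1,0],[[0,0,0],1,0],[[0,0,0],1,0],[[0,0,0],1,0],[[0,0,0],1,0]]'; python3 - <<'E'
from h import *
W=shot("wrist","w1.png");S=shot("side")
for n,z in(("lamp_peg",212),("lamp_pivot",180)):
    for p in(W,S):
        for d in eyes.spot_point(n,p)[:2]:print(n,d["score"],d["centre"],np.round(atz(p,d["centre"],z)))
to([467,184,205],14)
E
```

```text
t: 4.0
eef_pos: [467.1, 183.3, 300.1]
tcp_rot: [3.141, 0.0, 2.757]
ft_force: [1.2, 0.6, 0.1]
opening: 0.636
grip_force: 0.0
t: 5.25
eef_pos: [466.4, 185.1, 299.9]
tcp_rot: [3.141, -0.0, 1.881]
ft_force: [0.3, -0.6, -0.2]
opening: 0.502
grip_force: 0.0
lamp_peg 0.64 [199.8, 266.8] [471. 185. 212.]
lamp_peg 0.7 [229.6, 312.4] [467. 188. 212.]
lamp_peg 0.37 [241.9, 248.8] [601. 147. 212.]
lamp_pivot 0.61 [295.9, 389.4] [428. 380. 180.]
pos [466.4 185.  299.9] phi 18.0 shift60 [-0.02  0.    1.58] turn 0.81
```

View pics/w1.png

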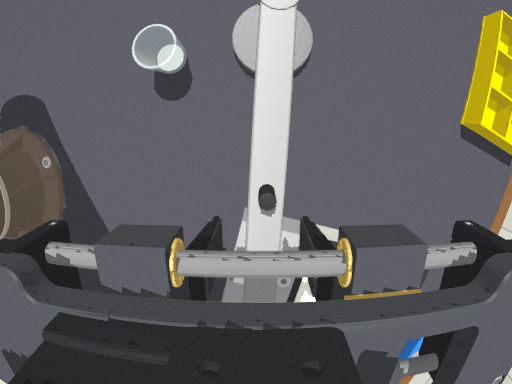

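The wrist view shows the peg at (267, 200), on the bar and between the fingers, at about (470, 185) in the world. I'll descend over it and follow the arc.

```bash
python3 -m inch '[[[0,0.05,0],1,0],[[0,0,0.4],0,0],[[0,0,0.4],0,0],[[0,0,0.4],0,0],[[0,0,0.4],0,0],[[0,0,0.1],0,0],[[0,0,0],0,0.4],[[0,0,0],0,0.4],[[0,0.05,0],0,0.4],[[0,0.05,0],0,0.4]]' && python3 -m inch '[[[0,0.145,0],-0.5,0.4],[[0,0.145,0],-0.5,0.4],[[0,0.145,0],-0.5,0.4],[[0,0.145,0],-0.5,0.4],[[0,0.145,0],-0.5,0.4],[[0,0.145,0],-0.5,0.4],[[0,0.145,0],-0.5,0.4],[[0,0.145,0],-0.5,0.4],[[0,0.145,0],-0.5,0.4],[[0,0.145,0],-0.5,0.4]]'; python3 - <<'E'
from h import *
S=shot("side");T=shot("top")
for p in(T,S):
    for d in eyes.spot_point("lamp_peg",p)[:2]:print(d["score"],d["centre"],np.round(atz(p,d["centre"],212)))
to([0,0,0],0)
E
```

```text
t: 6.8
eef_pos: [475.5, 187.4, 198.3]
tcp_rot: [3.141, -0.0, 1.797]
ft_force: [0.6, 0.4, 0.1]
opening: 0.301
grip_force: 0.0
t: 8.05
eef_pos: [554.1, 222.9, 197.8]
tcp_rot: [-3.141, -0.0, 2.235]
ft_force: [-1.0, -0.5, 0.6]
opening: 0.299
grip_force: 0.4
0.63 [175.1, 174.4] [545. 233. 212.]
0.78 [256.0, 291.1] [548. 224. 212.]
0.74 [243.5, 250.7] [600. 153. 212.]
pos [553.8 222.7 197.8] phi 37.9 shift60 [ 2.74 -9.56  3.3 ] turn 7.58
```

```bash
python3 -m inch '[[[0,0.145,0],-0.5,0.4],[[0,0.145,0],-0.5,0.4],[[0,0.145,0],-0.5,0.4],[[0,0.145,0],-0.5,0.4],[[0,0.145,0],-0.5,0.4],[[0,0.145,0],-0.5,0.4],[[0,0.145,0],-0.5,0.4],[[0,0.145,0],-0.5,0.4],[[0,0.145,0],-0.5,0.4],[[0,0.145,0],-0.5,0.4]]' && python3 -m inch '[[[0,0.145,0],-0.5,0.4],[[0,0,0],0,0.2],[[0,-0.05,0],0,0.2],[[0,0,0],0,0.2],[[0,0,-0.4],0,0.2],[[0,0,-0.6],0,0.2],[[0,0,-0.6],0,1],[[0,-0.8,0],0,1],[[0,-0.8,0],0,1],[[0,-0.8,0],0,1]]'; cat > m2.py <<'E'
from h import *
T=shot("top","top2.png");S=shot("side","side2.png")
Z=dict(lamp_peg=212,lightbox=0)
for k in("left","mid","right"):Z["head_"+k]=90;Z["tab_"+k]=108
for n,z in Z.items():
    for nm,p in(("T",T),("S",S)):
        for d in eyes.spot_point(n,p)[:2]:
            if d["score"]>.25:print(n,nm,round(d["score"],2),np.round(d["centre"],1),np.round(atz(p,d["centre"],z)))
to([0,0,0],0)
E
python3 m2.py
```

```text
t: 9.5
eef_pos: [610.6, 288.6, 197.8]
tcp_rot: [3.141, 0.0, 2.672]
ft_force: [-0.8, -0.4, 0.1]
opening: 0.3
grip_force: 0.4
t: 10.75
eef_pos: [552.3, 160.7, 294.1]
tcp_rot: [3.141, 0.0, 2.713]
ft_force: [0.7, -0.1, -0.0]
opening: 0.039
grip_force: 0.0
lamp_peg T 0.45 [181.7 232.7] [523.  37. 212.]
lamp_peg S 0.73 [296.2 288.6] [605. 299. 212.]
lamp_peg S 0.38 [290.4 397.8] [428. 392. 212.]
lightbox T 0.62 [192.6 262.4] [523. -67.   0.]
lightbox S 0.79 [238.5 241.2] [521. -47.   0.]
lightbox S 0.67 [255.7 190.6] [670. -63.   0.]
head_left T 0.38 [182.4 231. ] [545.  51.  90.]
head_left S 0.54 [241.7 250.7] [543.  51.  90.]
tab_left T 0.63 [192.5 235.4] [504.  33. 108.]
tab_left S 0.62 [232.6 262.9] [510.  54. 108.]
head_mid T 0.39 [180.8 266. ] [552. -78.  90.]
head_mid S 0.52 [216.6 227.9] [550. -61.  90.]
tab_mid T 0.55 [190.8 265. ] [511. -74. 108.]
tab_mid S 0.67 [204.8 239.5] [509. -68. 108.]
head_right T 0.45 [181.2 292.9] [ 550. -178.   90.]
head_right S 0.46 [197.3 206.6] [ 565. -164.   90.]
tab_right T 0.48 [185.3 291.9] [ 532. -172.  108.]
tab_right S 0.49 [186.8 217. ] [ 527. -170.  108.]
pos [553.2 162.2 293.8] phi 65.5 shift60 [ 7.26 -6.29  4.9 ] turn 13.09
```

```bash
python3 - <<'E'
import cv2
s=cv2.imread("pics/side2.png");t=cv2.imread("pics/top2.png")
import numpy as np
a=cv2.resize(s[160:310,130:330],(800,600),interpolation=cv2.INTER_CUBIC);cv2.imwrite("pics/s2c.png",a)
E
```

```text
(no output)
```

View pics/s2c.png

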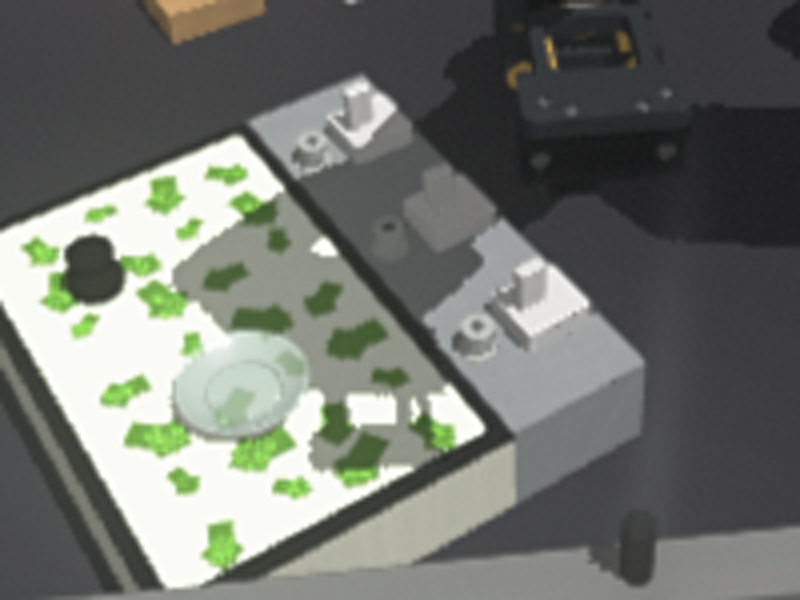

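View pics/top2.png

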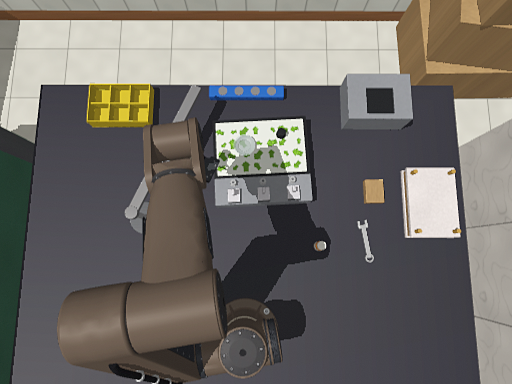

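The crop shows the left, mid and right head tops at full-frame (row, col) of about (241, 249), (216, 227.5) and (195, 208). The tab tops are at about (227, 263), (203, 240) and (182, 219.5). In the top view the lamp bar now points mostly ahead, at about 1.1 rad. Next I'll fit the light box pose.

```bash
cat > fit.py <<'E'
from h import *
from scipy.optimize import least_squares
T=shot("top");S=shot("side")
O=[]
for k,h,t in(("left",(241.2,249.2),(227,262.7)),("mid",(216.2,227.5),(203,240)),("right",(195,208.2),(182,219.5))):
    y=dict(left=110,mid=0,right=-110)[k]
    O+=[(S,h,(30,y,90),2),(S,t,(-10,y,121),2)]
    for n,P in(("head_",(30,y,90)),("tab_",(-10,y,108))):
        for p in(S,T):
            d=eyes.spot_point(n+k,p)
            if d and d[0]["score"]>.35:O.append((p,d[0]["centre"],P,1))
def w(q,P):
    c,s=np.cos(q[2]),np.sin(q[2]);return np.array([q[0]+c*P[0]-s*P[1],q[1]+s*P[0]+c*P[1]])
f=lambda q:np.concatenate([(atz(p,rc,P[2])[:2]-w(q,P))*g for p,rc,P,g in O])
r=least_squares(f,[520,-66,.08],loss="soft_l1",f_scale=5);q=r.x
print(q);print([(np.round(e,0),o[2],o[0] is S,o[3]) for o,e in zip(O,f(q).reshape(-1,2))])
for y in(110,0,-110):print(w(q,(30,y)),w(q,(-10,y)))
E
python3 fit.py
```

```text
[ 5.21336625e+02 -6.29787016e+01  5.37549911e-02]
[(array([ 0., -3.]), (30, 110, 90), True, 2), (array([2., 4.]), (-10, 110, 121), True, 2), (array([-2.,  5.]), (30, 110, 90), True, 1), (array([-3., -4.]), (30, 110, 90), False, 1), (array([6., 6.]), (-10, 110, 108), True, 1), (array([ -7., -19.]), (-10, 110, 108), False, 1), (array([-2., -2.]), (30, 0, 90), True, 2), (array([-0.,  6.]), (-10, 0, 121), True, 2), (array([0., 8.]), (30, 0, 90), True, 1), (array([-5., -3.]), (30, 0, 90), False, 1), (array([ 1., -8.]), (-10, 0, 108), True, 1), (array([  8., -19.]), (-10, 0, 108), False, 1), (array([-0.,  1.]), (30, -110, 90), True, 2), (array([1., 4.]), (-10, -110, 121), True, 2), (array([ 5., 12.]), (30, -110, 90), True, 1), (array([-7., -9.]), (30, -110, 90), False, 1), (array([-9., -4.]), (-10, -110, 108), True, 1), (array([22., -3.]), (-10, -110, 108), False, 1)]
[545.38308947  48.47428194] [505.44086753  46.32511768]
[551.29329117 -61.36682838] [511.35106924 -63.51599264]
[ 557.20349288 -171.2079387 ] [ 517.26127095 -173.35710295]
```

```bash
python3 -m inch '[[[0,0,0],-0.92,1],[[0,0,0],-0.92,1],[[0,0,0],-0.92,1],[[0,0,0],-0.92,1],[[0,0,0],-0.92,1],[[0,0,0],-0.92,1],[[0,0,0],0,1],[[0,0,0],0,1],[[0,0,0],0,1],[[0,0,0],0,1]]'; python3 -c "
from h import *
to([545.4,48.5,105],93)"
```

```text
t: 13.6
eef_pos: [553.1, 162.1, 293.8]
tcp_rot: [3.142, 0.0, -3.089]
ft_force: [-0.5, -0.7, 0.1]
opening: 0.003
grip_force: 0.0
pos [553.1 162.1 293.8] phi 93.0 shift60 [ 0.23 -1.88  3.15] turn 0.0
```

```bash
python3 -m inch '[[[0.12,-0.94,0],0,1],[[0.11,-0.94,0],0,1],[[0,0,0.8],0,1],[[0,0,0.8],0,1],[[0,0,0.8],0,1],[[0,0,0.5],0,1],[[0,0,0.25],0,1],[[0,0,0.08],0,1],[[0,0,0],0,1],[[0,0,0],0,1]]'; python3 - <<'E'
from h import *
W=shot("wrist","w3.png");S=shot("side","s3.png")
for n,z in(("head_left",90),("tab_left",108),("head_mid",90),("tab_mid",108)):
    for p in(W,S):
        for d in eyes.spot_point(n,p)[:2]:print(n,d["score"],d["centre"],np.round(atz(p,d["centre"],z)))
to([545.4,48.5,86],93)
a=W["pixels"][:,:,::-1];b=cv2.resize(S["pixels"][160:290,170:330,::-1],(472,384),interpolation=cv2.INTER_CUBIC)
cv2.imwrite("pics/c3.png",cv2.resize(np.hstack([a,b]),(800,312)))
E
```

```text
t: 14.85
eef_pos: [545.9, 48.7, 101.0]
tcp_rot: [-3.142, 0.002, -3.088]
ft_force: [-0.6, -0.3, -0.5]
opening: 0.005
grip_force: 0.0
head_left 0.74 [231.1, 255.6] [547.  46.  90.]
head_left 0.53 [240.2, 248.6] [545.  43.  90.]
head_left 0.31 [231.0, 263.1] [497.  35.  90.]
tab_left 0.88 [172.0, 252.5] [505.  43. 108.]
tab_left 0.27 [226.0, 107.0] [544. -50. 108.]
tab_left 0.54 [231.6, 262.2] [509.  50. 108.]
head_mid 0.8 [227.5, 101.6] [553. -65.  90.]
head_mid 0.46 [214.7, 228.3] [546. -67.  90.]
tab_mid 0.58 [171.1, 82.4] [509. -66. 108.]
pos [545.4  48.7 100. ] phi 93.1 shift60 [-0.   -0.    0.23] turn 0.01
```

View pics/c3.png

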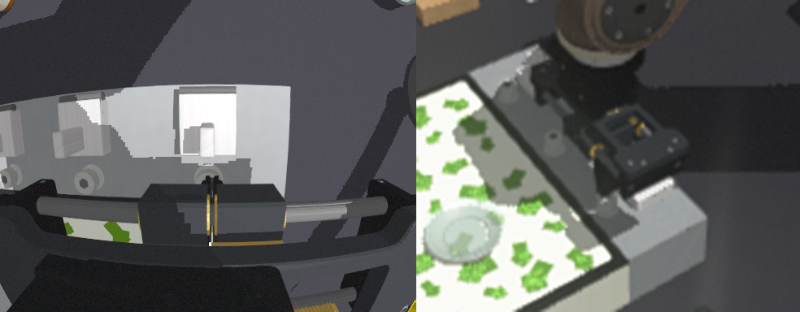

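The fingertips are right above the left head. In the wrist half the head shows at (208, 172), behind the fingertips. Now I'll tap.

```bash
python3 -m inch '[[[0,-0.03,0.1],0,1],[[0,0,0.05],0,1],[[0,0,0.03],0,1],[[0,0,0.02],0,1],[[0,0,0.02],0,1],[[0,0,0],0,1],[[0,0,0],0,1],[[0,0,0],0,1],[[0,0,0],0,1],[[0,0,0],0,1]]'
```

```text
t: 16.6
eef_pos: [545.5, 46.9, 89.2]
tcp_rot: [-3.141, 0.002, -3.088]
ft_force: [-10.2, -0.8, 32.6]
opening: 0.005
grip_force: 16.5
```

The left bolt is tight: 33 N with the tip stopped at z = 89. I'll try the middle one, more gently.

```bash
python3 -m inch '[[[0,0,-0.25],0,1],[[0,-0.61,0],0,1],[[0,-0.61,0],0,1],[[0,-0.61,0],0,1],[[0,0,0.14],0,1],[[0,0,0.05],0,1],[[0,0,0.02],0,1],[[0,0,0.02],0,1],[[0,0,0],0,1],[[0,0,0],0,1]]'
```

```text
t: 17.85
eef_pos: [551.1, -62.2, 89.5]
tcp_rot: [-3.14, 0.0, -3.086]
ft_force: [-7.9, -5.9, 19.7]
opening: 0.005
grip_force: 9.9
```

The middle bolt is tight too (20 N at z = 89.5). On to the right one.

```bash
python3 -m inch '[[[0,0,-0.25],0,1],[[0,-0.61,0],0,1],[[0,-0.61,0],0,1],[[0,-0.61,0],0,1],[[0,0,0.16],0,1],[[0,0,0.05],0,1],[[0,0,0.02],0,1],[[0,0,0.02],0,1],[[0,0,0],0,1],[[0,0,0],0,1]]'
```

```text
t: 19.1
eef_pos: [557.3, -172.2, 88.1]
tcp_rot: [-3.142, 0.0, -3.088]
ft_force: [0.0, -0.5, 0.3]
opening: 0.003
grip_force: 0.0
```

```bash
python3 -m inch '[[[0,0,0.02],0,1],[[0,0,0.02],0,1],[[0,0,0.02],0,1],[[0,0,0.02],0,1],[[0,0,0.02],0,1],[[0,0,0.02],0,1],[[0,0,0],0,1],[[0,0,0],0,1],[[0,0,0],0,1],[[0,0,0],0,1]]'; python3 - <<'E'
from h import *
W=shot("wrist","w4.png");S=shot("side","s4.png")
for n,z in(("head_right",90),("tab_right",108),("head_mid",90),("tab_mid",108)):
    for p in(W,S):
        for d in eyes.spot_point(n,p)[:2]:print(n,d["score"],d["centre"],np.round(atz(p,d["centre"],z)))
E
```

```text
t: 20.35
eef_pos: [557.4, -172.4, 82.2]
tcp_rot: [-3.141, 0.001, -3.088]
ft_force: [-3.4, 1.9, 16.4]
opening: 0.008
grip_force: 8.4
head_right 0.64 [238.4, 254.6] [ 556. -175.   90.]
head_right 0.71 [293.4, 396.3] [347. 348.  90.]
head_right 0.38 [197.7, 209.0] [ 560. -158.   90.]
tab_right 0.69 [176.0, 260.5] [ 515. -174.  108.]
tab_right 0.62 [184.0, 449.0] [513. -65. 108.]
tab_right 0.52 [292.4, 394.6] [362. 351. 108.]
tab_right 0.48 [184.6, 217.9] [ 521. -178.  108.]
head_mid 0.88 [235.4, 422.3] [551. -66.  90.]
head_mid 0.75 [296.7, 288.7] [553. 234.  90.]
head_mid 0.42 [216.4, 224.2] [558. -66.  90.]
tab_mid 0.63 [181.8, 447.1] [512. -67. 108.]
tab_mid 0.62 [206.6, 238.3] [516. -63. 108.]
```

The right bolt sank and bottomed out at z = 82 under 16 N, so it is the loose one. Next I'll rise, open, and line up over the right tab.

```bash
python3 -m inch '[[[0,0,-0.3],0,1],[[0,0,-0.6],0,1],[[0,0,-0.6],0,0],[[0.35,0,0],0,0],[[0.34,0,0],0,0],[[0,0,0],0,0],[[0,0,0],0,0],[[0,0,0],0,0],[[0,0,0],0,0],[[0,0,0],0,0]]'; python3 - <<'E'
from h import *
W=shot("wrist","w5.png");S=shot("side","s5.png")
for n,z in(("tab_right",108),("head_right",82),("tab_mid",108),("lamp_peg",212)):
    for p in(W,S):
        for d in eyes.spot_point(n,p)[:2]:print(n,d["score"],d["centre"],np.round(atz(p,d["centre"],z)))
to([515.5,-174.5,93],93)
E
```

```text
t: 22.1
eef_pos: [516.0, -174.5, 170.7]
tcp_rot: [3.141, -0.0, -3.088]
ft_force: [-0.1, -0.2, 0.6]
opening: 0.497
grip_force: 0.0
tab_right 0.72 [206.9, 257.2] [ 516. -177.  108.]
tab_right 0.6 [182.2, 220.9] [ 508. -184.  108.]
head_right 0.97 [243.3, 255.9] [ 559. -176.   82.]
head_right 0.48 [237.1, 238.5] [559.  14.  82.]
head_right 0.43 [197.1, 208.3] [ 557. -171.   82.]
tab_mid 0.75 [237.5, 461.6] [539.  31. 108.]
tab_mid 0.7 [207.5, 384.3] [511. -66. 108.]
tab_mid 0.29 [295.0, 390.7] [373. 352. 108.]
tab_mid 0.24 [291.7, 395.7] [358. 351. 108.]
lamp_peg 0.91 [294.3, 290.0] [601. 297. 212.]
pos [ 515.8 -174.6  170.8] phi 93.1 shift60 [0.01 0.   1.3 ] turn 0.01
```

View pics/w5.png

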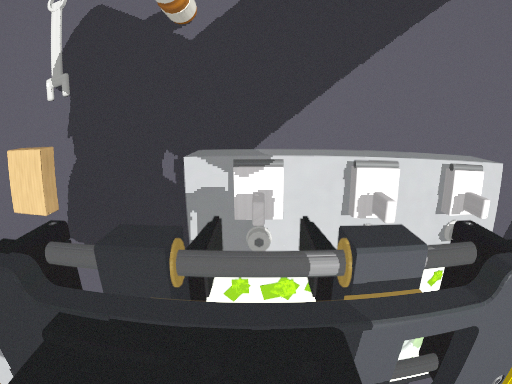

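The right tab is at (258, 207), midway between the fingers, and the rail edge is square to the hand. I'll descend and grip.

```bash
python3 -m inch '[[[0,-0.03,0.4],0,0],[[0,0,0.4],0,0],[[0,0,0.3],0,0],[[0,0,0.15],0,0],[[0,0,0.05],0,0],[[0,0,0],0,1],[[0,0,0],0,1],[[0,0,0],0,1],[[0,0,0],0,1],[[0,0,0],0,1]]'; python3 -c "
from h import *
s=env.state();print(s['ft_force'],s['opening']*95);to([0,0,0])"
```

```text
t: 23.85
eef_pos: [516.0, -176.5, 93.0]
tcp_rot: [-3.141, 0.0, -3.088]
ft_force: [0.6, -1.8, 0.5]
opening: 0.103
grip_force: 30.0
[ 0.56215011 -1.84133067  0.5134192 ] 9.779589109074323
pos [ 516.  -176.5   93. ] phi 93.1 shift60 [8.43 3.4  1.55] turn None
```

```bash
python3 -m inch '[[[0.062,0,-0.06],0,1],[[0.067,0,-0.052],0,1],[[0.073,0,-0.043],0,1],[[0.078,0,-0.037],0,1],[[0.08,0,-0.027],0,1],[[0.083,0,-0.018],0,1],[[0.085,0,-0.008],0,1],[[0.085,0,0],0,1],[[0.085,0,0.01],0,1],[[0.083,0,0.018],0,1]]'; python3 - <<'E'
from h import *
W=shot("wrist","w6.png");S=shot("side","s6.png")
a=W["pixels"][:,:,::-1];b=cv2.resize(S["pixels"][150:290,170:330,::-1],(439,384),interpolation=cv2.INTER_CUBIC)
cv2.imwrite("pics/c6.png",cv2.resize(np.hstack([a,b]),(800,323)))
to([0,0,0])
E
```

```text
t: 25.1
eef_pos: [470.0, -179.2, 107.3]
tcp_rot: [-3.14, 0.004, -3.089]
ft_force: [5.1, 1.0, 6.4]
opening: 0.099
grip_force: 30.0
pos [ 469.6 -179.2  107.2] phi 93.0 shift60 [7.66 3.4  1.76] turn None
```

View pics/c6.png

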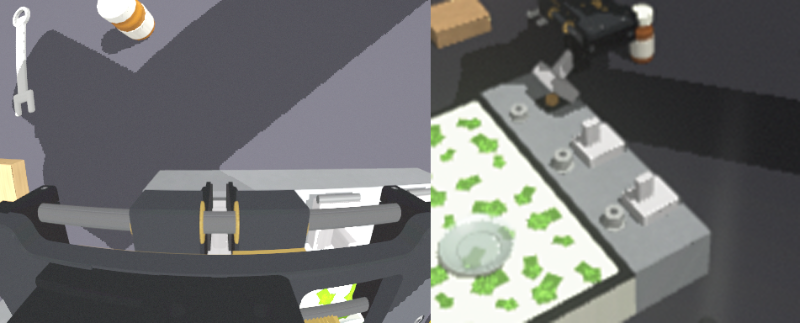

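The right cap stands steeply in the hand with the brass nut exposed, and the other two caps are shut. I'll open it a touch more, let it settle, and check.

```bash
python3 -m inch '[[[0.04,0,0.013],0,1],[[0.04,0,0.015],0,1],[[0,0,0],0,1],[[0,0,0],0,1],[[0,0,0],0,1],[[0,0,0],0,1],[[0,0,0],0,1],[[0,0,0],0,1],[[0,0,0],0,1],[[0,0,0],0,1]]'; python3 - <<'E'
from h import *
S=shot("side","s7.png")
cv2.imwrite("pics/c7.png",cv2.resize(S["pixels"][100:384,120:450,::-1],(697,600),interpolation=cv2.INTER_CUBIC))
E
```

```text
t: 26.45
eef_pos: [465.0, -179.5, 105.7]
tcp_rot: [-3.14, 0.003, -3.089]
ft_force: [1.7, -0.2, 9.1]
opening: 0.103
grip_force: 30.0
```

View pics/c7.png

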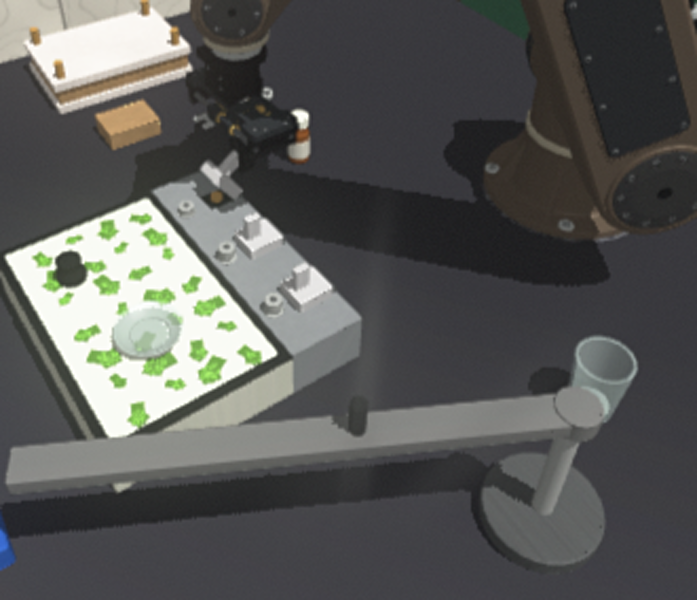

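The lamp bar is swung clear, the right bolt is sunk with its head at (186, 207), and its cap is held open at (220, 180). The other two caps are shut and the bystanders look unmoved.

```bash
python3 -c "
from cell import env
print(env.job_done())"
```

```text
the job is handed in; nothing more can be done
None
```

I swung the lamp clear to about 1.1 rad, found the right bolt loose and pushed it down about 8 mm, and handed the job in at about 26.5 s with its cap held open at an estimated 1.2 rad; the final picture shows the other two caps shut and the bystanders unmoved.

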